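# Pin the print in its jig, then snap the cap on and hold it down

## Task

Take the steel pin with the slim head out of its stand, push it fully home into the pin hole of the printed part on the assembly jig and let go of it. Then press the white snap cap, open end down, onto the part's snap stud until it clicks; keep pressing after the force drops, so that the cap sits fully home and the jig's sprung nest is pushed clearly down, about half its travel, and finish while still holding it down like that, without letting go. Leave the other pin in the stand and the bowl, scraper and bottle where they are.

Things in the scene. Friction and masses are not known exactly. Their poses are not given: they have to be found in the camera images.
- stand: fixed black block, 130 mm (its x) by 60 mm (its y) by 36 mm high, on the bench; two holes right through it, 35 mm to either side of its middle along its x, each with a pin standing in it. Origin: centre of its underside, z up. Not meant to be moved.
- pin: loose steel pin, 50 g, the one to use: shank 8 mm across and 28 mm long with a chamfered foot, below a slim round head 18 mm across and 28 mm tall (56 mm over all). Origin: centre of the foot, z along the pin to the head. It stands upright in one of the stand's two 10 mm holes (either one), the head's underside resting on the stand's top.
- knob_pin: loose steel pin with a wide flat head, 34 mm across and 14 mm tall, on the same 8 by 28 mm shank: stands in the other hole of the stand and stays there. Origin: centre of the foot.
- cap: loose white printed snap cap, 40 g, 42 mm outside diameter, 28 mm tall, closed flat top, standing open end down on the bench. In the open end an inward lip, 4 mm tall, leaves an opening 25 mm across; above it the cavity is 34 mm across. Origin: centre of its lower (open) end, z up. Can be gripped round its side. Its first touch on the stud comes with its lower end about 15 mm above the seat.
- seat (a point): point on the stud's axis on the printed part, at seat level, 50 mm above the bench with the nest up; sinks with the nest. The seat is a round shoulder, 38 mm across, 12 mm above the nest plate; the white snap stud rises 18 mm from it, with four sprung lobes, 29 mm across at 10 mm up. Cap fully home: its origin at this point. Axes: the jig's, z up; the pin hole lies 116 mm away along -y.
- hole (a point): centre of the pin hole's mouth, in the top of the printed part's white square boss (32 by 32 mm), 66 mm above the bench with the nest up; sinks with the nest. Hole vertical, 10.5 mm across, chamfered mouth, 31 mm deep. Pin fully home: its head's underside rests on the boss, its origin 28 mm below this point. Axes: the jig's; the stud lies 116 mm away along +y.
- nest (a joint): how far the jig's sprung nest (aluminium plate, 90 by 200 mm, carrying the printed part with stud and boss) is pushed down, in m: 0 up (rest), 0.008 lower stop. Sinks from about 2.5 N on, then 2.5 N per mm (12 N at half travel, 22 N at the stop). The cap needs roughly 8 N to pass the lobes, so the nest sinks about 2 mm before the click, then springs back up.
- jig: fixed base of the assembly jig, dark steel, 100 mm (its x) by 210 mm (its y) by 16 mm, with the sprung nest and the printed part above it. Origin: centre of its underside, z up.
- bowl: white printed bowl, 110 mm across, 50 mm high, stands aside and stays. Origin: centre of its underside.
- scraper: scraper, 200 mm long, lies aside and stays. Origin in the tool near the bench.
- bottle: grey bottle, 44 mm across, 90 mm high, stands aside and stays. Origin: centre of its underside.

How it is judged:
On the way, in this order (a step that is already met when the one before it is completed fails the run):
1. the slim pin is fully home in the part's pin hole and let go of (z of pin in the frame of hole below -0.025 m and horizontal distance between pin and hole below 0.004 m and angle between pin's own z axis and vertical below 0.12 rad and contact force between the fingers and pin below 0.1 N), for 0.2 s.
2. the cap has snapped over the stud and sits on its seat (z of cap in the frame of seat between -0.003 and 0.0025 m and horizontal distance between cap and seat below 0.004 m and angle between the z axis of cap and the z axis of seat, either way round below 0.1 rad and angle between cap's own z axis and vertical below 0.12 rad), for 0.2 s.
At the end, for the whole second after the job is handed in: Slim pin 25 mm or more deep in the part's hole, upright, not touched; cap on the stud within 2.5 mm of its seat and 4 mm of its axis, level within 0.1 rad; fingers on the cap with over 2 N and the nest held over 2 mm down, at rest, for the last second (all of step 1 and all of step 2 and value of joint nest above 0.002 m and contact force between the fingers and cap above 2 N and linear speed of cap below 0.02 m/s); the arm keeps its last pose, push and grip.
It fails at once if the wide-headed pin is moved by more than 15 mm (distance of knob_pin from where it was at the start of the episode above 0.015 m).
It fails at once if the bowl is moved by more than 30 mm (distance of bowl from where it was at the start of the episode above 0.03 m).
It fails at once if the scraper is moved by more than 30 mm (distance of scraper from where it was at the start of the episode above 0.03 m).
It fails at once if the bottle is moved by more than 30 mm (distance of bottle from where it was at the start of the episode above 0.03 m).
It also fails if it takes over 58 s, if anything falls off the work surface, if the arm or the gripper's body presses on something with over 40 N, if the wrist force passes 120 N, or if a joint passes its speed limit or range.

## Robot

A 6-joint arm with a two-finger parallel gripper is mounted at the origin on the work surface. World frame = base frame: x ahead of the robot, y to its left, z up, the work surface at z = 0. Lengths are in m, angles in rad, forces in N, time in s.
With the tool pointing down it reaches from about 0.35 to 0.775 m from the base axis. Payload 7.3 kg.
Tool frame: the origin (TCP) lies at the centre of the arm's flange, where the gripper is bolted on; the fingertips stand 178 mm ahead of it and the grasp point (between the pads) lies 159 mm ahead of it; z points along the fingers, y is the line along which they close (so a half turn about z gives the same grasp; the last joint's range is limited). The gripper opens to 92 mm and grips with 3 to 60 N. Pads are 19 mm wide; open, the fingers measure 130 mm over their backs; the gripper's body (75 mm by 190 mm) begins 47 mm behind the grasp point.
Start: joints at [-1.272, 0.342, 1.524, -0, 1.275, -0.146], TCP at [0.226, -0.474, 0.405] pointing down, gripper open.
Joint ranges: [-2.53, 2.53], [-0.77, 2.02], [0.04, 2.7], [-1, 4.14], [0.28, 2.66], [-3.11, 3.11]. Speed limits (rad/s): [2.57, 2.57, 3.14, 3.14, 3.14, 3.14].

## Interface

Orientations are given as [roll, pitch, yaw] about the fixed x, y, z axes, in that order (R = Rz(yaw) Ry(pitch) Rx(roll)).
In Python, from cell import robot, read_camera gives the robot as it stands (robot), with the cameras as plain functions.
- The arm moves only by the tool run_rows, called after "Request:" as name(argument=value, ...) on one line, values as JSON. Schema: {"type":"object","properties":{"increments":{"type":"array","items":{"type":"object","properties":{"pos":{"type":"array","items":{"type":"number"},"minItems":3,"maxItems":3},"turn_vec":{"type":"array","items":{"type":"number"},"minItems":3,"maxItems":3}},"additionalProperties":false},"minItems":1,"maxItems":8},"jaw":{"type":"number"},"clamp_n":{"type":"number"},"only":{"type":"string"},"quiet":{"type":"boolean"},"lines":{"type":"string"}},"required":["increments"],"additionalProperties":false}. increments is a list of rows, 1 to 8 of them, each an object with the fields pos (a list: dx, dy, dz in units of 5 mm), turn_vec (a list: a rotation vector rx, ry, rz in units of 0.25 rad); a field left out counts as zero; each row shifts and turns the commanded pose from where the row before left it, along the tool's axes as they then stand; what a row does not reach is not made up. A row lasts 1/12 s, in which the tool goes at most 0.0417 m and 0.125 rad, less where a joint would pass 70% of its speed; a pose out of reach is approached as far as the arm can. jaw is the finger opening in m, set as the call begins (left out keeps the last). The fingers move at their own pace and stop on an object; clamp_n is the grip in N (left out, the last holds). Time passes only in rows, so rows that do not move let the fingers close. The tool returns the time, the measured TCP pose, the force, the opening and the grip force at its end. only (a regular expression) keeps the lines of the reply that match it, lines (a string "A,B") keeps lines A to B, and quiet returns only ok. Input that does not fit is refused with a message, and nothing moves.
- robot.observe(): the state, without advancing time (a new reading comes with each control period).
- read_camera(name): name is "scene" or "top" or "wrist"; returns a dict with "image" (384x512x3 uint8, red, green, blue), "fx", "fy", "cx", "cy" (pixels), "pose" (4x4, takes a point from camera to world coordinates). Camera axes: x right, y down, z forward; pixel columns grow to the right and rows downward; lengths in m; the calibration is good to about 2 mm. A picture is of the moment at which its call begins. There is no depth.
- robot.hand_in(): hands the job in; it is judged then, once.
The state is a dict: "time": time; "qpos": joint angles; "qvel": joint speeds; "joint_efforts": joint torques, N m; "tool_pos": TCP position; "tool_rot": TCP orientation; "contact_force": force on the tool from outside, world axes, zero at the start; "torque": the same for the moment, N m; "opening": finger opening in m; "grip_force": force on a finger pad.
Only numpy, scipy, OpenCV 4.12 (cv2) and the standard library are available. Lean on these libraries where they do the work, as an engineer would, in place of code of your own. Each camera call takes 0.05 s, during which the arm holds its last target. There are 200 camera calls.

## Working session

There is one attempt and no reset: what is moved stays moved. The work goes in short steps, Python scripts to look and compute and a tool call to move; the robot and the scene stay as the last step left them, time stands still between calls to the robot, and variables do not carry over. Pictures are saved under pics/ and viewed, at most 10 in all, crops included, and the job is handed in when it is done.

```bash
ls; mkdir -p pics
```

Run:
```python
from cell import robot, read_camera
import cv2,numpy as np
o=robot.observe();print(o)
ims=[]
for n in ["scene","top"]:
    c=read_camera(n);cv2.imwrite(f"pics/{n}0.png",c["image"][:,:,::-1]);print(n,c["fx"],c["cx"],c["cy"],np.round(c["pose"],4).tolist())
```

```text
cell.py
pics
{'time': 0.0, 'qpos': array([-1.27199381e+00,  3.42699380e-01,  1.52501345e+00,  3.90909874e-07,
        1.27539795e+00, -1.45989711e-01]), 'qvel': array([-0.00094834, -0.00088587, -0.00046301, -0.00200562,  0.00082269,
        0.00057585]), 'joint_efforts': array([-7.15561164e-04, -4.31248212e+01, -2.44218725e+01,  7.15258392e-02,
        5.58367185e-02, -1.27423018e-04]), 'tool_pos': array([ 0.22587576, -0.47377194,  0.40405812]), 'tool_rot': array([-3.14009072e+00, -2.21215238e-04,  4.44791946e-01]), 'contact_force': array([ 1.3774655 ,  0.5756079 , -0.12478497]), 'torque': array([-0.02464101,  0.01447128,  0.04076993]), 'grip_force': 0.0, 'opening': 0.09177359048628206}
scene 348.5780806173535 256.5115424991263 185.29990948271103 [[0.7993, 0.3813, -0.4645, 0.9935], [0.601, -0.5067, 0.6181, -0.5299], [0.0003, -0.7732, -0.6342, 0.6197], [0.0, 0.0, 0.0, 1.0]]
top 447.22034653828683 252.83766814629323 192.24333397424655 [[0.025, -0.9789, 0.2028, 0.366], [-0.9997, -0.0233, 0.0106, -0.0013], [-0.0057, -0.203, -0.9792, 1.2858], [0.0, 0.0, 0.0, 1.0]]
```

View pics/top0.png

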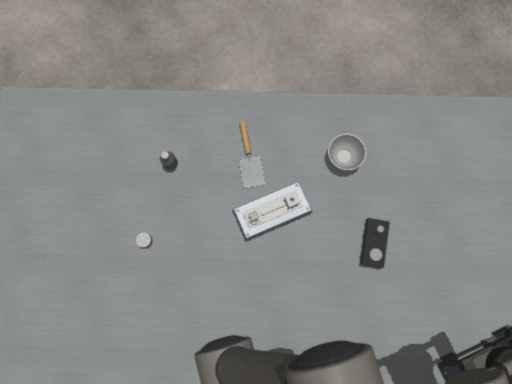

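View pics/scene0.png

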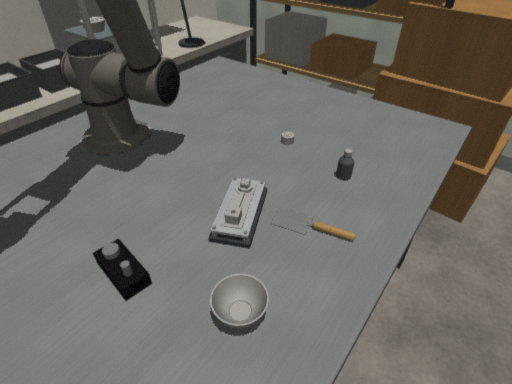

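The slim pin is at top pixel ≈(380,229) and the knob pin at ≈(376,255). The jig is at ≈(273,210), with the stud possibly at the left end, and the cap is at ≈(143,240). I'll enlarge the crops next.

Create h.py:
```python
import cv2,numpy as np
from cell import robot, read_camera
def ray(c,u,v,z):
    P=np.array(c["pose"]);d=P[:3,:3]@np.array([(u-c["cx"])/c["fx"],(v-c["cy"])/c["fy"],1.]);o=P[:3,3]
    return o+d*(z-o[2])/d[2]
def crop(c,x,y,w,h,s):
    im=cv2.resize(c["image"][y:y+h,x:x+w,::-1],None,fx=s,fy=s,interpolation=cv2.INTER_CUBIC)
    for i in range(0,w,10):
        cv2.putText(im,str(x+i),(i*s,8),0,.3,(0,255,255),1);im[:4,i*s]=(0,0,255)
        if i: im[::4,i*s]=(0,200,255)
    for i in range(10,h,10):
        cv2.putText(im,str(y+i),(0,i*s),0,.3,(0,255,255),1);im[i*s,::4]=(0,200,255)
    return im
```

Run:
```python
from h import *
c=read_camera("top")
a=crop(c,230,180,90,60,8);b=crop(c,355,210,45,65,5);d=crop(c,125,225,40,30,6)
im=np.zeros((600,800,3),np.uint8)
im[:480,:720]=a
cv2.imwrite("pics/a.png",im[:480,:720])
im=np.zeros((520,800,3),np.uint8);b=crop(c,355,210,40,65,8);d=crop(c,128,225,32,30,12)
im[:,:320]=b;im[:360,330:714]=d
cv2.imwrite("pics/b.png",im)
```

```text
(no output)
```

View pics/a.png

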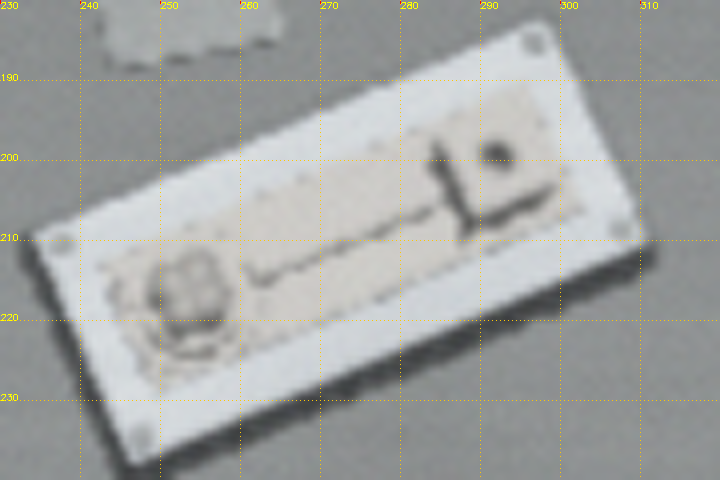

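View pics/b.png

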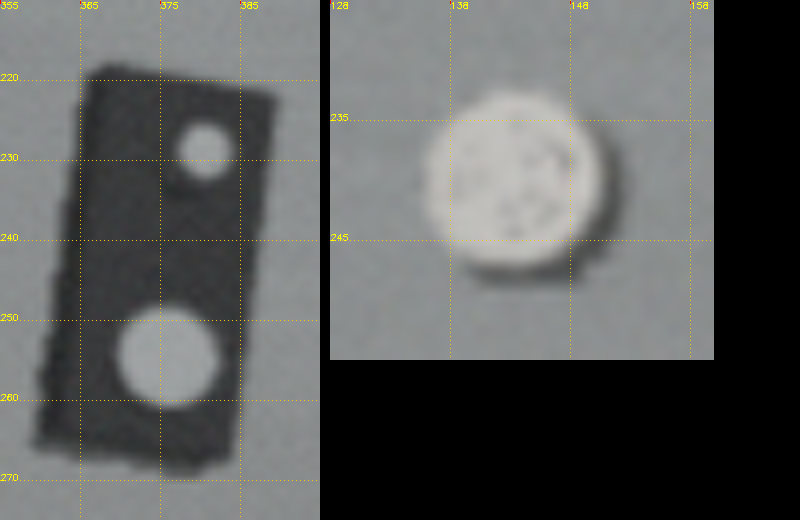

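The hole mouth is at top pixel ≈(291.5,199), the stud at ≈(254,215.2), the slim pin's head top at ≈(380.2,228.5), the knob at ≈(375.6,254.3) and the cap top at ≈(143,239.4).

Run:
```python
from h import *
c=read_camera("top")
r=lambda u,v,z:np.round(ray(c,u-.44,v-.44,z)[:2],4)
R={}
for n,a in dict(hole=(291.9,199.4,.066),stud=(254.4,215.6,.068),c1=(233.9,209.6,.038),c2=(298.5,182.5,.038),c3=(311,210,.038),c4=(246.6,238.1,.038),pin=(380.6,228.9,.064),knob=(376,254.7,.05),cap=(143.4,239.8,.028)).items():
    R[n]=r(*a);print(n,R[n])
m=(R['c1']+R['c2']+R['c3']+R['c4'])/4;d=R['c1']+R['c4']-R['c2']-R['c3'];print("plate",m,d/2,np.arctan2(-d[0],d[1]))
for a,b in (('hole','stud'),('knob','pin')):
    d=R[b]-R[a];print(a,np.linalg.norm(d),np.arctan2(-d[0],d[1]))
w=read_camera("wrist");T=robot.observe();print(w["fx"],w["cx"],w["cy"],np.round(w["pose"],3).tolist(),T["tool_pos"])
```

```text
hole [ 0.6022 -0.0957]
stud [0.5539 0.0072]
c1 [0.5743 0.0658]
c2 [ 0.6573 -0.1164]
c3 [ 0.5784 -0.152 ]
c4 [0.4946 0.0276]
pin [ 0.5261 -0.3393]
knob [ 0.4565 -0.3283]
cap [0.4837 0.3182]
plate [ 0.57615 -0.04375] [-0.0834  0.1809] 0.4319870329846573
hole 0.11367189626288461 0.43885929896350656
knob 0.0704638914622234 -1.7275457616923233
310.97239602180576 255.31448905594198 195.48312273931643 [[0.431, -0.864, -0.262, 0.297], [-0.903, -0.412, -0.125, -0.441], [-0.0, 0.29, -0.957, 0.384], [0.0, 0.0, 0.0, 1.0]] [ 0.22591506 -0.47385101  0.40442139]
```

Careful with the scale: shifts go in units of 5 mm and turns go in units of 0.25 rad. That gives: 0.0411 m is 8.22, 0.04 m is 8.

Request:
run_rows(increments=[{"pos": [8,0.2,1]},{"pos": [8.22,0.2,1]},{"pos": [8.22,0.2,1]},{"pos": [8.22,0.2,1]},{"pos": [8.22,0.2,1]},{"pos": [8.22,0.2,1]},{"pos": [8.22,0.2,1]},{"pos": [8.22,0.2,1]}], jaw=0.06, clamp_n=10)

```text
time: 0.92
tool_pos: [0.5269, -0.3389, 0.3644]
tool_rot: [-3.142, 0.0, 0.445]
contact_force: [0.0, -0.9, -0.1]
opening: 0.0599
grip_force: 0.0
```

Request:
run_rows(increments=[{"pos": [0,0,2],"turn_vec": [0,0,0.4816]},{"pos": [0,0,2],"turn_vec": [0,0,0.4816]},{"pos": [0,0,2],"turn_vec": [0,0,0.4816]},{"pos": [0,0,2],"turn_vec": [0,0,0.4816]},{"pos": [0,0,2],"turn_vec": [0,0,0.4816]},{},{}])

```text
time: 1.5
tool_pos: [0.5251, -0.3401, 0.3142]
tool_rot: [-3.141, 0.001, -0.154]
contact_force: [0.2, 0.7, -0.7]
opening: 0.0599
grip_force: 0.0
```

Run:
```python
from h import *
w=read_camera("wrist");print(w["fx"],np.round(w["pose"],4).tolist(),robot.observe()["tool_pos"],robot.observe()["tool_rot"])
im=cv2.resize(w["image"][:,:,::-1],(800,600),interpolation=cv2.INTER_CUBIC);cv2.imwrite("pics/w1.png",im)
P=np.array(w["pose"])
for p in ([.5261,-.3393,.064],[.4565,-.3283,.05]):
    q=P[:3,:3].T@(np.array(p)-P[:3,3]);print(q[:2]/q[2]*w["fx"]+[w["cx"],w["cy"]])
```

```text
310.97239602180576 [[-0.1525, -0.9454, -0.288, 0.6033], [-0.9883, 0.1459, 0.0444, -0.3532], [0.0, 0.2914, -0.9566, 0.2942], [0.0, 0.0, 0.0, 1.0]] [ 0.52523568 -0.34025196  0.31496778] [ 3.14150196e+00 -7.49035205e-05 -1.53469876e-01]
[252.783887   205.61185085]
[252.80731759 275.45741151]
```

View pics/w1.png

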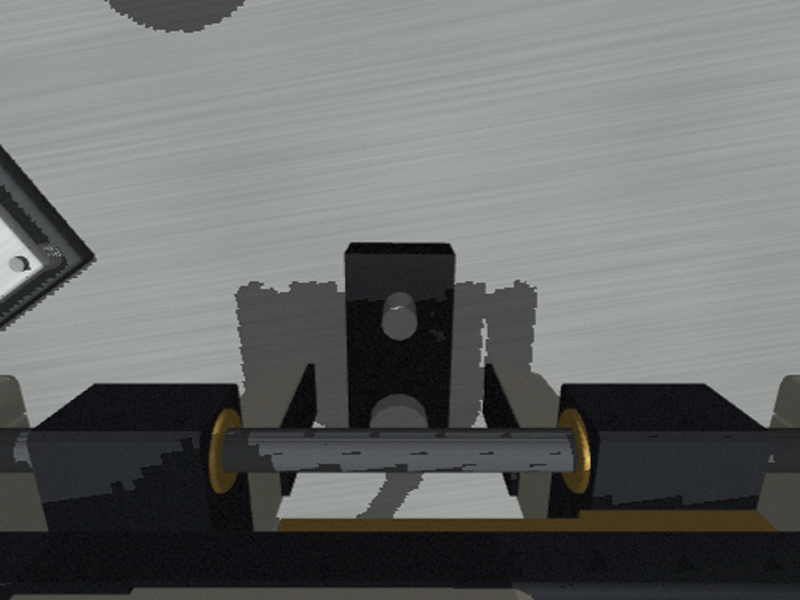

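The wrist view shows the slim pin's head top at (399,323) in the enlarged picture, which is native (255.4,206.4). That is midway between the fingers (315/484), so I'll descend and grip.

Request:
run_rows(increments=[{"pos": [0,0,6.6]},{"pos": [0,0,6.6]},{"pos": [0,0,4.4]},{"pos": [0,0,1.8]},{},{}])

```text
time: 2.05
tool_pos: [0.5256, -0.3405, 0.2189]
tool_rot: [3.141, -0.001, -0.156]
contact_force: [0.5, -0.9, 0.6]
opening: 0.0599
grip_force: 0.0
```

Request:
run_rows(increments=[{},{},{},{},{},{}], jaw=0.0, clamp_n=40)

```text
time: 2.55
tool_pos: [0.5252, -0.3402, 0.218]
tool_rot: [3.141, -0.0, -0.157]
contact_force: [0.1, -0.2, -0.4]
opening: 0.0247
grip_force: 0.0
```

Request:
run_rows(increments=[{},{},{},{}])

```text
time: 2.88
tool_pos: [0.5252, -0.3402, 0.2179]
tool_rot: [3.141, -0.0, -0.157]
contact_force: [-0.5, -0.3, 1.6]
opening: 0.0169
grip_force: 40.0
```

Request:
run_rows(increments=[{"pos": [0,0,-2]},{"pos": [0,0,-6]},{"pos": [0,0,-6]},{"pos": [0,0,-6]},{}])

```text
time: 3.3
tool_pos: [0.5262, -0.3409, 0.3252]
tool_rot: [3.136, -0.01, -0.157]
contact_force: [1.3, 0.2, 1.1]
opening: 0.017
grip_force: 40.0
```

Converted, 0.0054 m is 1.08, -0.036 m is -7.2.

Request:
run_rows(increments=[{"pos": [1.08,-7.2,0]},{"pos": [1.08,-7.2,0]},{"pos": [1.08,-7.2,0]},{"pos": [1.08,-7.2,0]},{"pos": [1.08,-7.2,0]},{"pos": [1.08,-7.2,0]},{"pos": [1.08,-7.2,0]},{}])

```text
time: 3.97
tool_pos: [0.603, -0.0912, 0.318]
tool_rot: [-3.139, -0.0, -0.152]
contact_force: [-0.4, 0.6, -0.5]
opening: 0.0174
grip_force: 40.0
```

Request:
run_rows(increments=[{},{},{}])

```text
time: 4.22
tool_pos: [0.6017, -0.0983, 0.3177]
tool_rot: [3.141, 0.0, -0.158]
contact_force: [0.7, 1.1, -0.3]
opening: 0.0169
grip_force: 40.0
```

Run:
```python
from h import *
w=read_camera("wrist");print(np.round(w["pose"],4).tolist(),robot.observe()["tool_pos"],robot.observe()["tool_rot"])
cv2.imwrite("pics/w2.png",crop(w,190,160,130,90,6))
```

```text
[[-0.1574, -0.945, -0.2868, 0.6798], [-0.9875, 0.1509, 0.0446, -0.1119], [0.0011, 0.2903, -0.9569, 0.2979], [0.0, 0.0, 0.0, 1.0]] [ 0.60165205 -0.09855855  0.31775689] [ 3.14128796e+00  4.38384724e-05 -1.59062904e-01]
```

View pics/w2.png

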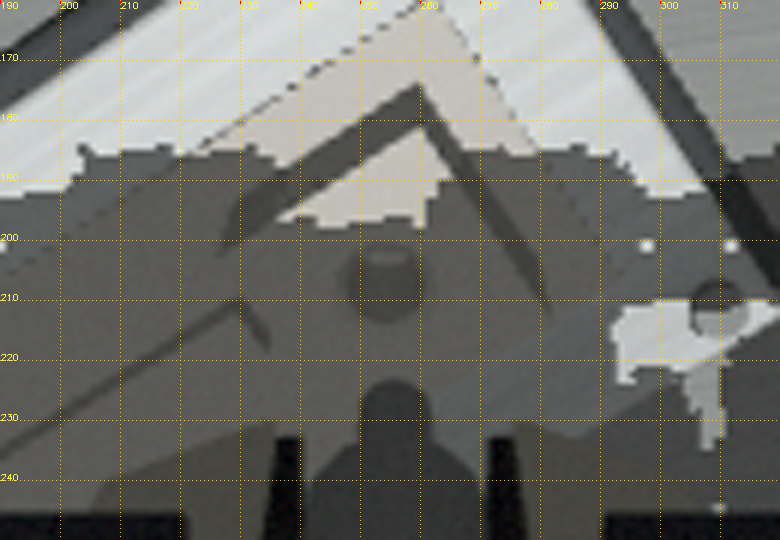

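The hole is at native (253.7,206.8). The pin foot and fingers centre on u≈255.5, and the pin reference was (255.4,206.5). I'll shift about −1.4 mm along tool y and then lower gently.

Request:
run_rows(increments=[{"pos": [-0.06,-0.28,4]},{"pos": [0,0,3.6]},{},{},{},{}])

```text
time: 4.77
tool_pos: [0.6022, -0.0963, 0.281]
tool_rot: [3.141, -0.002, -0.158]
contact_force: [-0.5, -0.1, 0.2]
opening: 0.0171
grip_force: 40.0
```

Request:
run_rows(increments=[{"pos": [0,0,0.6]},{"pos": [0,0,0.6]},{"pos": [0,0,0.6]},{"pos": [0,0,0.6]},{},{}])

```text
time: 5.27
tool_pos: [0.6017, -0.0958, 0.2672]
tool_rot: [3.141, 0.001, -0.157]
contact_force: [-1.8, -1.7, -1.0]
opening: 0.0171
grip_force: 40.0
```

Request:
run_rows(increments=[{"pos": [0,0,0.6]},{"pos": [0,0,0.6]},{"pos": [0,0,0.6]},{"pos": [0,0,0.6]},{"pos": [0,0,0.6]},{},{}])

```text
time: 5.85
tool_pos: [0.6018, -0.0958, 0.2521]
tool_rot: [3.142, 0.001, -0.157]
contact_force: [-1.8, -2.1, -2.5]
opening: 0.0171
grip_force: 40.0
```

Request:
run_rows(increments=[{"pos": [0,0,0.4]},{"pos": [0,0,0.4]},{"pos": [0,0,0.2]},{},{}])

```text
time: 6.27
tool_pos: [0.6018, -0.0959, 0.2478]
tool_rot: [3.141, -0.0, -0.157]
contact_force: [-2.4, -4.4, 2.1]
opening: 0.017
grip_force: 40.0
```

Request:
run_rows(increments=[{"pos": [0,0,0.2]},{"pos": [0,0,0.2]},{},{}])

```text
time: 6.6
tool_pos: [0.6018, -0.0959, 0.2463]
tool_rot: [3.141, -0.0, -0.157]
contact_force: [-4.2, -3.7, 5.2]
opening: 0.0173
grip_force: 40.0
```

Request:
run_rows(increments=[{},{},{},{},{},{}], jaw=0.06)

```text
time: 7.1
tool_pos: [0.602, -0.0955, 0.2456]
tool_rot: [-3.141, -0.0, -0.157]
contact_force: [1.1, 0.4, 0.9]
opening: 0.0524
grip_force: 0.0
```

Request:
run_rows(increments=[{"pos": [0,0,-6]},{"pos": [0,0,-6]},{"pos": [0,0,-6]},{},{}])

```text
time: 7.52
tool_pos: [0.6022, -0.0957, 0.3377]
tool_rot: [3.141, -0.004, -0.157]
contact_force: [0.8, -0.2, -0.6]
opening: 0.0598
grip_force: 0.0
```

Run:
```python
from h import *
w=read_camera("wrist");c=read_camera("scene")
im=np.zeros((600,800,3),np.uint8);im[:,:400]=crop(w,205,150,100,150,4);im[:420,410:795]=crop(c,205,170,77,84,5)
cv2.imwrite("pics/w3.png",im)
```

```text
(no output)
```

View pics/w3.png

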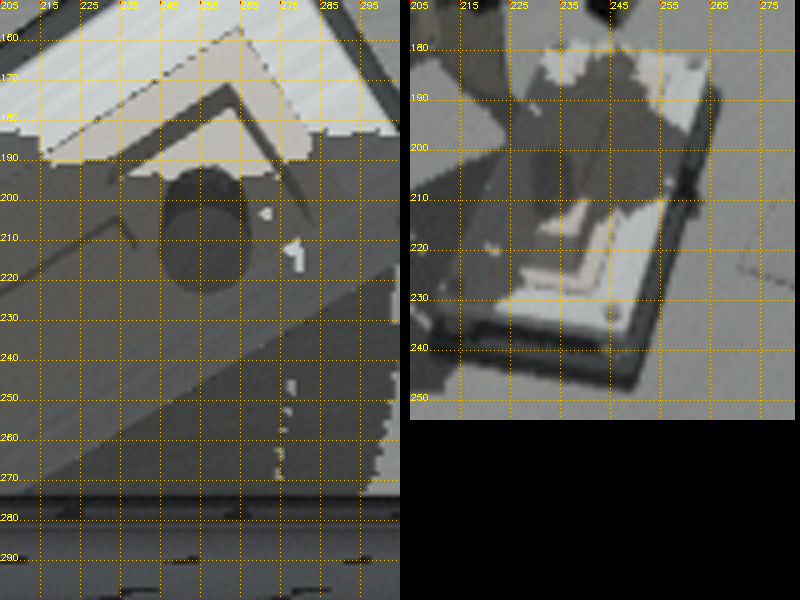

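The pin head sits on the boss (wrist (255,213), head centred over the hole), fully home and released. I'll move on to the cap.

Request:
run_rows(increments=[{"pos": [-3.3,-7.1,0]},{"pos": [-3.3,-7.1,0]},{"pos": [-3.3,-7.1,0]},{"pos": [-3.3,-7.1,0]},{"pos": [-3.3,-7.1,0]},{"pos": [-3.3,-7.1,0]},{"pos": [-3.3,-7.1,0.8]},{"pos": [-3.3,-7.1,1]}], jaw=0.075)

```text
time: 8.28
tool_pos: [0.5149, 0.2071, 0.3253]
tool_rot: [3.141, 0.002, -0.157]
contact_force: [1.1, 0.5, -0.2]
opening: 0.0752
grip_force: 0.0
```

Request:
run_rows(increments=[{"pos": [-3.3,-7.1,2]},{"pos": [-3.3,-7.1,2]},{"pos": [-3.3,-7.1,4]},{"pos": [0,0,2]},{},{},{}])

```text
time: 8.87
tool_pos: [0.4849, 0.3154, 0.2776]
tool_rot: [3.141, 0.0, -0.158]
contact_force: [0.7, -1.0, 0.3]
opening: 0.0748
grip_force: 0.0
```

Run:
```python
from h import *
w=read_camera("wrist");print(np.round(w["pose"],4).tolist(),robot.observe()["tool_pos"],robot.observe()["tool_rot"])
cv2.imwrite("pics/w4.png",crop(w,190,150,130,90,6))
```

```text
[[-0.1574, -0.9449, -0.287, 0.563], [-0.9875, 0.151, 0.0444, 0.3018], [0.0014, 0.2905, -0.9569, 0.2577], [0.0, 0.0, 0.0, 1.0]] [0.48509691 0.31521297 0.27811682] [ 3.14158589e+00 -5.54793943e-04 -1.59030720e-01]
```

View pics/w4.png

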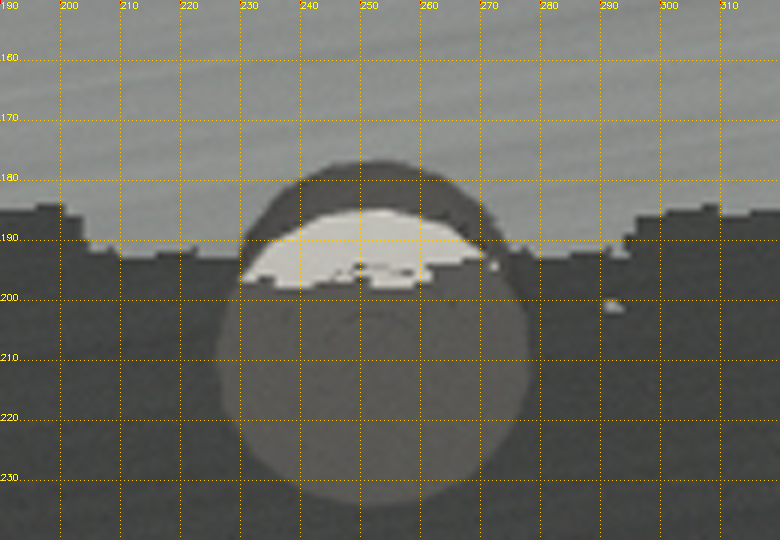

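The cap's top disc is centred at native (251.8,209.3), so I'll correct by (−2.2, −2.8) mm and descend.

Converted, -0.0022 m is -0.44, 0.03 m is 6.

Request:
run_rows(increments=[{"pos": [-0.44,-0.56,6]},{"pos": [0,0,6]},{"pos": [0,0,4.8]},{"pos": [0,0,1.6]},{"pos": [0,0,0.8]},{},{},{}])

```text
time: 9.58
tool_pos: [0.4833, 0.3196, 0.1835]
tool_rot: [-3.14, -0.003, -0.158]
contact_force: [0.7, 0.2, 0.2]
opening: 0.0752
grip_force: 0.0
```

Request:
run_rows(increments=[{},{},{},{},{},{},{},{}], jaw=0.0, clamp_n=60)

```text
time: 10.25
tool_pos: [0.4826, 0.3195, 0.1818]
tool_rot: [3.141, -0.0, -0.157]
contact_force: [-0.5, 0.4, 0.4]
opening: 0.0405
grip_force: 60.0
```

Request:
run_rows(increments=[{"pos": [0,0,-3.4]},{"pos": [0,0,-8]},{"pos": [0,0,-8]},{"pos": [0,0,-8]},{}])

```text
time: 10.67
tool_pos: [0.4841, 0.3204, 0.3269]
tool_rot: [-3.133, -0.012, -0.157]
contact_force: [1.4, 0.4, -0.4]
opening: 0.0401
grip_force: 60.0
```

Request:
run_rows(increments=[{"pos": [2.2,7.38,0]},{"pos": [2.2,7.38,0]},{"pos": [2.2,7.38,0]},{"pos": [2.2,7.38,0]},{"pos": [2.2,7.38,0]},{"pos": [2.2,7.38,0]},{"pos": [2.2,7.38,0]},{"pos": [2.2,7.38,0]}])

```text
time: 11.33
tool_pos: [0.5231, 0.0124, 0.3186]
tool_rot: [3.142, -0.0, -0.157]
contact_force: [0.9, 0.9, -1.3]
opening: 0.0406
grip_force: 60.0
```

Request:
run_rows(increments=[{},{},{},{}])

```text
time: 11.67
tool_pos: [0.5231, 0.0153, 0.3186]
tool_rot: [-3.141, 0.001, -0.156]
contact_force: [-0.2, -0.4, -0.4]
opening: 0.0404
grip_force: 60.0
```

Run:
```python
from h import *
w=read_camera("wrist");o=robot.observe();print(np.round(w["pose"],4).tolist(),o["tool_pos"],o["tool_rot"])
cv2.imwrite("pics/w5.png",crop(w,190,110,130,110,6)[:600])
t=np.array(o["tool_pos"])
print("bias",ray(w,255.4,206.6,t[2]-.25)[:2]-t[:2])
P=np.array(w["pose"])
for p in ([.5532,.0094,.068],[.5532,.0094,.05]):
    q=P[:3,:3].T@(np.array(p)-P[:3,3]);print(q[:2]/q[2]*w["fx"]+[w["cx"],w["cy"]])
```

```text
[[-0.1549, -0.9453, -0.2872, 0.6012], [-0.9879, 0.1483, 0.0446, 0.002], [0.0005, 0.2907, -0.9568, 0.2986], [0.0, 0.0, 0.0, 1.0]] [0.52310988 0.01552632 0.31861865] [-3.14144943e+00  2.75799316e-04 -1.55332697e-01]
bias [ 9.41064471e-05 -1.48392482e-03]
[255.32478117 168.28651258]
[255.31347613 163.6893406 ]
```

View pics/w5.png

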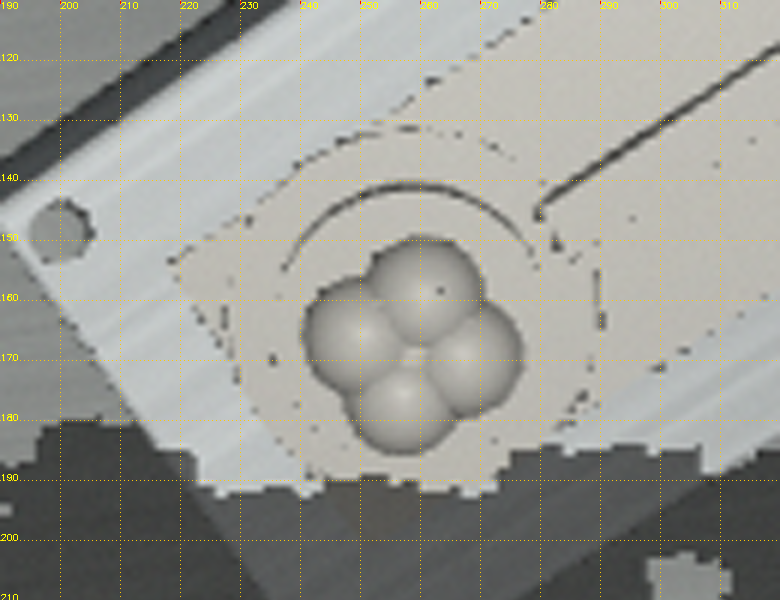

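The stud lobes are centred at native ≈(258.5,167.3), and the dark centre gap is at ≈(258.8,168.2).

Run:
```python
from h import *
w=read_camera("wrist");o=robot.observe();t=o["tool_pos"];y=o["tool_rot"][2]
b=np.array([9.4e-5,-1.48e-3])
X=np.array([np.cos(y),np.sin(y)]);Y=np.array([np.sin(y),-np.cos(y)])
for p in ((258.4,167.2,.061),(258.8,168.2,.066)):
    g=ray(w,*p)[:2]-b;d=g-t[:2];print(g,d@X,d@Y,t)
```

```text
[0.55216577 0.00881573] 0.029737988146646438 0.002170083165354228 [0.52311972 0.01555248 0.31869901]
[0.55238352 0.00852497] 0.02999802788261184 0.0024237278901752626 [0.52311972 0.01555248 0.31869901]
```

Request:
run_rows(increments=[{"pos": [5.98,0.46,0]},{"pos": [0,0,6]},{"pos": [0,0,6]},{"pos": [0,0,1]},{},{},{}])

```text
time: 12.35
tool_pos: [0.553, 0.0076, 0.2555]
tool_rot: [-3.142, -0.003, -0.156]
contact_force: [0.4, -0.2, -0.2]
opening: 0.0405
grip_force: 60.0
```

Request:
run_rows(increments=[{"pos": [0,0,0.4]},{"pos": [0,0,0.4]},{"pos": [0,0,0.4]},{},{},{}])

```text
time: 12.85
tool_pos: [0.5524, 0.0072, 0.2478]
tool_rot: [3.142, -0.0, -0.157]
contact_force: [-1.3, -0.5, -0.4]
opening: 0.0405
grip_force: 60.0
```

Converted, -0.0014 m is -0.28, 0.002 m is 0.4.

Request:
run_rows(increments=[{"pos": [0,-0.28,0]},{},{"pos": [0,0,0.4]},{"pos": [0,0,0.4]},{},{},{}])

```text
time: 13.43
tool_pos: [0.5524, 0.0086, 0.2438]
tool_rot: [3.141, 0.001, -0.157]
contact_force: [-3.4, -0.7, 4.6]
opening: 0.0403
grip_force: 60.0
```

Request:
run_rows(increments=[{"pos": [0,0,0.4]},{},{"pos": [0,0,0.4]},{},{}])

```text
time: 13.85
tool_pos: [0.5523, 0.0086, 0.2397]
tool_rot: [3.141, 0.001, -0.157]
contact_force: [-4.0, 0.2, 4.5]
opening: 0.0404
grip_force: 60.0
```

Request:
run_rows(increments=[{"pos": [-0.1,0,0.4]},{},{"pos": [0,0,0.4]},{}])

```text
time: 14.18
tool_pos: [0.552, 0.0087, 0.2346]
tool_rot: [3.141, 0.001, -0.157]
contact_force: [-1.4, -0.1, -7.1]
opening: 0.0403
grip_force: 60.0
```

Request:
run_rows(increments=[{"pos": [0,0,0.4]},{},{}])

```text
time: 14.43
tool_pos: [0.5522, 0.0087, 0.2334]
tool_rot: [3.142, 0.0, -0.157]
contact_force: [-0.8, -1.2, -3.6]
opening: 0.0411
grip_force: 60.0
```

Request:
run_rows(increments=[{"pos": [0,0,0.4]},{},{}])

```text
time: 14.68
tool_pos: [0.5525, 0.0087, 0.2321]
tool_rot: [-3.142, -0.001, -0.157]
contact_force: [-0.7, -0.1, -0.7]
opening: 0.041
grip_force: 60.0
```

The cap has clicked, so I'll keep pressing to about half travel (≈12 N).

Request:
run_rows(increments=[{"pos": [0,0,0.4]},{},{"pos": [0,0,0.4]},{},{}])

```text
time: 15.1
tool_pos: [0.5525, 0.0087, 0.2289]
tool_rot: [-3.142, -0.002, -0.157]
contact_force: [-2.3, 0.4, 9.2]
opening: 0.0407
grip_force: 60.0
```

Request:
run_rows(increments=[{"pos": [0,0,0.2]},{},{},{}])

```text
time: 15.43
tool_pos: [0.5525, 0.0087, 0.2282]
tool_rot: [-3.142, -0.002, -0.157]
contact_force: [-2.7, 1.0, 10.6]
opening: 0.0402
grip_force: 60.0
```

Converted, 0.001 m is 0.2.

Request:
run_rows(increments=[{"pos": [0,0,0.2]},{},{},{},{},{}])

```text
time: 15.93
tool_pos: [0.5525, 0.0087, 0.2274]
tool_rot: [-3.142, -0.002, -0.157]
contact_force: [-3.3, 0.8, 11.5]
opening: 0.0405
grip_force: 60.0
```

Run:
```python
from h import *
w=read_camera("wrist");c=read_camera("scene")
im=np.zeros((600,800,3),np.uint8);im[:384,:400]=cv2.resize(w["image"][:,:,::-1],(400,384));im[:540,410:]=crop(c,205,160,65,90,6)
cv2.imwrite("pics/w6.png",im);print(robot.observe()["contact_force"])
```

```text
[-2.60273891  0.61295471 12.05403694]
```

View pics/w6.png

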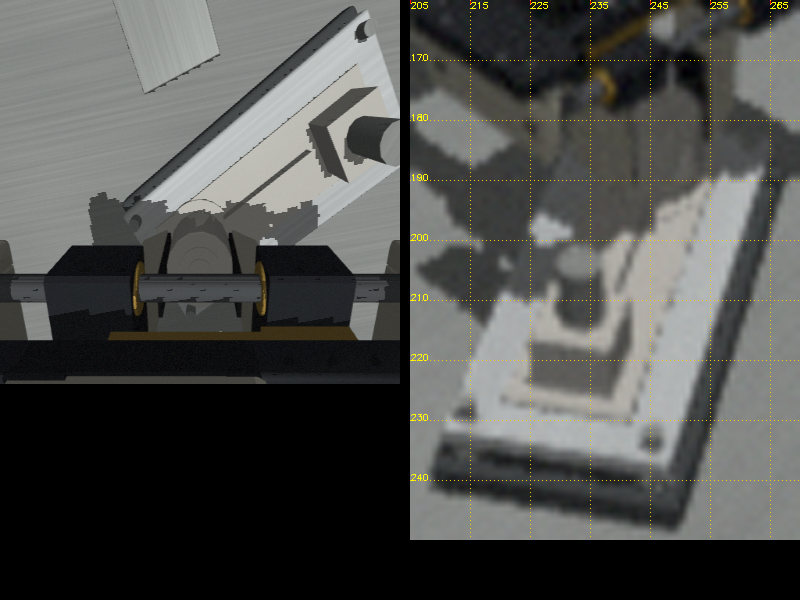

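The pin is seated on the boss (scene ≈(233,207)). The cap is on the stud, level between the fingers, with 12 N at about 4 mm of sink, which matches it being fully home. Handing in.

```bash
python3 -c "
from cell import robot, read_camera
print(robot.hand_in())"
```

```text
the job is handed in; nothing more can be done
None
```

I handed the job in at about 16 s with the slim pin fully home and released. The cap is clicked onto the stud and still gripped, pressed down with about 12 N (nest roughly 4 mm down). The other pin, bowl, scraper and bottle were not touched, and the hand-in returned no verdict.

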